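# Push the nest block home and close the gate

## Task

Load the assembly fixture with the fingertips only: push the white nest block along its channel until it is fully home against the end stop, then push the red gate round until it is fully shut behind the block. Pinch and lift nothing, do not touch the black brake lever that sits in the block, and leave the bottle, the jar and the spare levers where they are.

Things in the scene. Friction and masses are not known exactly. Their poses are not given: they have to be found in the camera images.
- fixture: Fixed steel base plate 270 x 230 x 12 mm on the table. Origin: centre of its underside; x runs along the channel to the end stop (away from the robot), y left, z up. Guide rails 12 wide, tops 28 mm above the table, x from -133 to +112 mm, stand at y = +-60 mm; the channel between them is 108 mm wide, open at the -x end.
- stop_face (a point): Centre of the aluminium end stop's face, at x = +95, y = 0 in the fixture's frame, 32 mm above the table. The stop is 132 mm wide, its top 52 mm above the table.
- nest: White plastic nest block, loose in the channel, 100 (x) x 104 (y) x 70 mm tall, about 0.6 kg, 2 mm play each side. Origin: centre of its underside, 12 mm above the table; axes as the fixture's. Its lower 45 mm is solid; above it 22 mm wide cheeks at y = +-41 mm flank a notch. It starts 90 to 110 mm short of the stop; home, its origin is at x = +45 mm of the fixture. Pushing takes 2 to 6 N.
- nest_rear (a point): Centre of the solid lower part of the nest block's rear face (the -x face, towards the robot, the one to push), 22.5 mm above the block's underside, 34.5 mm above the table.
- held_lever: Black brake lever fixed in the notch of the nest block; not to be touched. Origin: on the notch floor at the block's centre, 45 mm above the block's underside. It rises to 47 mm above that (104 mm above the table), stays within 17 mm of the block's middle in x, and its blade reaches to y = -96 mm over the -y cheek.
- gate (a joint): Angle of the red gate, rad: 0 = shut at its limit, the bar straight across the channel, pointing to the fixture's -y; 1.57 = bar pointing to -x (robot); at a it points along (-sin a, -cos a). Starts at 1.65 to 2.15. Light friction (about 1 N at mid-length), stays where left. Shut, the bar is 3 mm behind the rear face of a block that is home; it cannot shut if the block is not home.
- gate_hinge (a point): Point on the gate's hinge axis at the bar's mid-height, 49 mm above the table; at x = -13, y = +85 mm in the fixture's frame. A pin 10 mm in diameter there ends 70 mm above the table.
- gate_tip (a point): Free end of the red gate bar, on its centre line at mid-height. The bar is 10 mm thick, 135 mm long from the hinge axis and 30 mm tall, from 34 to 64 mm above the table.
- bottle: Small amber bottle with a white cap, 38 mm in diameter, 75 mm tall, loose, near the fixture. Origin: centre of its underside. Leave alone.
- jar: Small clear jar with a blue lid, 46 mm in diameter, 55 mm tall, loose, near the fixture. Origin: centre of its underside. Leave alone.
- tray: Clear (translucent, greyish) open tray 140 x 200 x 35 mm on the -y side of the fixture, heavy and fixed, with two spare levers in it. Origin: centre of its underside.
- spare_a: Loose black spare brake lever lying in the tray, about 120 x 35 x 14 mm. Leave alone.
- spare_b: Loose black spare brake lever lying in the tray, about 120 x 35 x 14 mm. Leave alone.
Not all that is in view belongs to the job. Of the things like the nest, leave any that is brown or orange; of the rest the larger one is meant.

How it is judged (in metres and radians):
On the way, in this order (a step that is already met when the one before it is completed fails the run):
1. the nest block is home against the end stop (within 4 mm) (x of nest in the frame of fixture above 0.041 m and z of nest in the frame of fixture below 0.018 m), for 0.2 s.
2. the red gate is shut behind the block (value of joint gate below 0.07 rad and x of nest in the frame of fixture above 0.041 m), for 0.2 s.
At the end, for the whole second after the job is handed in: The nest block stands flat on the plate within 4 mm of the end stop, at rest, and the gate is within 0.07 rad of shut behind it (all of step 2 and z of nest in the frame of fixture below 0.018 m and linear speed of nest below 0.02 m/s); the robot touches nothing.
It fails at once if the nest block is lifted off the plate (over 6 mm) (not (z of nest in the frame of fixture below 0.018 m)).
It fails at once if the brake lever in the block is touched (over 1 N) (contact force between any of the fingers, the arm and held_lever above 1 N).
It fails at once if the bottle, the jar or a spare lever is moved by more than 20 mm (distance of any of bottle, jar, spare_a, spare_b from where it was at the start of the episode above 0.02 m).
It also fails if it takes over 56 s, if anything falls off the work surface, if the arm or the gripper's body presses on something with over 40 N, if the wrist force passes 120 N, or if a joint passes its speed limit or range.

## Robot

A 7-joint arm with a two-finger parallel gripper is mounted at the origin on the work surface. World frame = base frame: x ahead of the robot, y to its left, z up, the work surface at z = 0. Lengths are in m, angles in degrees, forces in N, time in s.
With the tool pointing down it reaches from about 0.425 to 0.875 m from the base axis. Payload 4.7 kg.
Tool frame: the origin (TCP) lies at the very end of the fingers, on their centre line; the grasp point (between the pads) lies 19 mm behind it; z points along the fingers, y is the line along which they close (so a half turn about z gives the same grasp; the last joint's range is limited). The gripper opens to 87 mm and grips with 3 to 60 N. Pads are 19 mm wide; open, the fingers measure 117 mm over their backs; the gripper's body (75 mm by 190 mm) begins 51 mm behind the grasp point.
Start: joints at [73.172, 18.392, -4.016, 83.108, 1.295, 78.541, -3.26], TCP at [0.197, -0.619, 0.223] pointing down, gripper open.
Joint ranges: [-163.93, 163.93], [-17.29, 119.83], [-79.2, 71.16], [3.27, 140.29], [-89.18, 269.18], [5.43, 117.66], [-154.24, 154.24]. Speed limits (degrees/s): [147.25, 147.25, 180, 180, 180, 180, 180].

## Interface

Orientations are given as [roll, pitch, yaw] about the fixed x, y, z axes, in that order (R = Rz(yaw) Ry(pitch) Rx(roll)).
In Python, from cell import get_obs, cams, ticket, finder gives the robot as it stands.
- The arm moves only by the shell command python3 -m creep 'ROWS' [FORCE]. ROWS is text: rows parted by semicolons, each of 5 numbers parted by spaces: the shift along the world's x, y, z in m, then the turn about the world's z in degrees, then the finger opening in m, from 0 to 0.087. A call has 1 to 8 rows; each row shifts and turns the commanded pose from where the row before left it; what a row does not reach is not made up. A row lasts 1/8 s, in which the tool goes at most 62.5 mm and 10.7 degrees, less where a joint would pass 70% of its speed; a pose out of reach is approached as far as the arm can. A call with a gripper value outside its range is refused whole. The fingers move at their own pace and stop on an object; FORCE is the grip in N (left out, the last holds). Time passes only in rows, so rows that do not move let the fingers close. It gives the time, the measured TCP pose, the force, the opening and the grip force at its end, in the units of the state.
- get_obs(): the state, without advancing time (a new reading comes with each control period).
- cams.read_camera(name): name is "scene" or "top" or "wrist"; returns the picture (400x640x3 uint8, red, green, blue); there is no depth.
- cams.calibration(name): a dict with "fx", "fy", "cx", "cy" (pixels), "extrinsics" (4x4, takes a point from world to camera coordinates). Camera axes: x right, y down, z forward; pixel columns grow to the right and rows downward; lengths in m; the calibration is good to about 2 mm. The wrist camera is an equidistant fisheye: a pixel r from the principal point sees the ray r / f radians off the axis. A picture is of the moment at which its call begins: read the wrist's pose just before it. calibration takes no time and is no camera call; for the wrist camera it gives the pose at the moment of the call.
- ticket.sign_off(): hands the job in; it is judged then, once.
Trained networks look in the newest picture that a camera, given by its name, has taken for a name from the list of things; names that differ only in an ending like _2 or _b are one class to them, and where a whole thing is asked for, a point or a joint stands for the part that bears it (a point fixed in the world has none). Each returns a list of dicts, best first, with "p" (0 to 1); they miss things now and then, are a little off and sometimes report something else, mostly with a low value. They report only what shows in the picture. A call takes as long as a camera call. They do not tell look-alikes from the thing itself.
- finder.masks_of(name, camera): "mask" (400x640 bool, what is visible of it) and "xy" ([column, row] in pixels, amid what is visible of it).
- finder.tip_of(name, camera): "xy" ([column, row] in pixels: a listed point, or the origin of a listed thing).
The state is a dict: "time_s": time; "qpos": joint angles; "joint_velocities": joint speeds; "effort": joint torques, N m; "tool_pos": TCP position; "tool_rot": TCP orientation; "force": force on the tool from outside, world axes, zero at the start; "wrist_torque": the same for the moment, N m; "grip_width": finger opening in m; "grasp_force": force on a finger pad.
Only numpy, scipy, OpenCV 4.12 (cv2) and the standard library are available. Lean on these libraries where they do the work, as an engineer would, in place of code of your own. Each camera call takes 0.05 s, during which the arm holds its last target. There are 200 camera calls.

## Working session

There is one attempt and no reset: what is moved stays moved. The work goes in short steps, Python scripts to look and compute and a shell command to move; the robot and the scene stay as the last step left them, time stands still between calls to the robot, and variables do not carry over. Pictures are saved under pics/ and viewed, at most 10 in all, crops included, and the job is handed in when it is done.

```bash
ls; mkdir -p pics
cat > h.py <<'E'
import numpy as np, cv2
from cell import get_obs, cams, ticket, finder
def ray(cam,uv,cal=None):
    c=cal or cams.calibration(cam); E=np.array(c["extrinsics"])
    x=(uv[0]-c["cx"])/c["fx"]; y=(uv[1]-c["cy"])/c["fy"]
    if cam=="wrist":
        r=np.hypot(x,y); s=np.sin(r)/max(r,1e-9); d=np.array([x*s,y*s,np.cos(r)])
    else: d=np.array([x,y,1.])
    R=E[:3,:3]; d=R.T@d; return -R.T@E[:3,3], d/np.linalg.norm(d)
def onz(cam,uv,z):
    o,d=ray(cam,uv); return o+d*(z-o[2])/d[2]
def tri(*rs):
    A=sum(np.eye(3)-np.outer(d,d) for o,d in rs); b=sum((np.eye(3)-np.outer(d,d))@o for o,d in rs)
    return np.linalg.solve(A,b)
def save(cam,n):
    im=cams.read_camera(cam); cv2.imwrite(f"pics/{n}.png",im[:,:,::-1]); return im
E
python3 - <<'E'
from h import *
np.set_printoptions(precision=4,suppress=True)
a=save("scene","s0");b=save("top","t0")
cv2.imwrite("pics/both.png",np.vstack([a,b])[:,:,::-1][::1,::1])
for n in ["fixture","nest","nest_rear","stop_face","gate_hinge","gate_tip","held_lever","bottle","jar"]:
    for c in ["scene","top"]:
        print(n,c,[(np.round(r["xy"],1).tolist(),round(r["p"],2)) for r in finder.tip_of(n,c)][:4])
print(get_obs()["time_s"])
E
```

```text
pics
fixture scene [([329.2, 227.6], 0.82), ([328.3, 212.8], 0.29)]
fixture top [([331.0, 187.5], 0.88)]
nest scene [([328.9, 211.6], 0.83), ([297.8, 145.2], 0.8), ([454.8, 202.7], 0.75)]
nest top [([375.0, 290.3], 0.91), ([199.9, 238.9], 0.67), ([331.7, 205.1], 0.6), ([270.8, 289.6], 0.6)]
nest_rear scene [([441.7, 183.7], 0.92), ([307.1, 138.3], 0.81), ([328.3, 189.8], 0.78), ([382.1, 141.4], 0.75)]
nest_rear top [([365.1, 302.5], 0.72), ([217.7, 254.9], 0.66), ([281.5, 298.5], 0.64), ([334.3, 224.5], 0.63)]
stop_face scene [([330.7, 198.5], 0.18)]
stop_face top [([330.0, 146.4], 0.69)]
gate_hinge scene [([361.8, 215.4], 0.61), ([233.8, 246.9], 0.36)]
gate_hinge top [([297.8, 192.6], 0.54)]
gate_tip scene [([389.2, 174.1], 0.68)]
gate_tip top [([276.0, 242.3], 0.54)]
held_lever scene [([395.8, 151.1], 0.71), ([460.1, 184.2], 0.66), ([327.1, 196.1], 0.57), ([297.7, 136.7], 0.45)]
held_lever top [([335.0, 201.3], 0.76), ([201.6, 238.6], 0.75), ([334.4, 204.3], 0.61), ([412.4, 155.3], 0.58)]
bottle scene [([258.2, 193.0], 0.54)]
bottle top [([406.1, 222.9], 0.53)]
jar scene [([326.3, 190.2], 0.73), ([400.3, 264.3], 0.64), ([261.2, 192.1], 0.61)]
jar top [([263.1, 162.2], 0.76)]
1.0
```

View pics/t0.png

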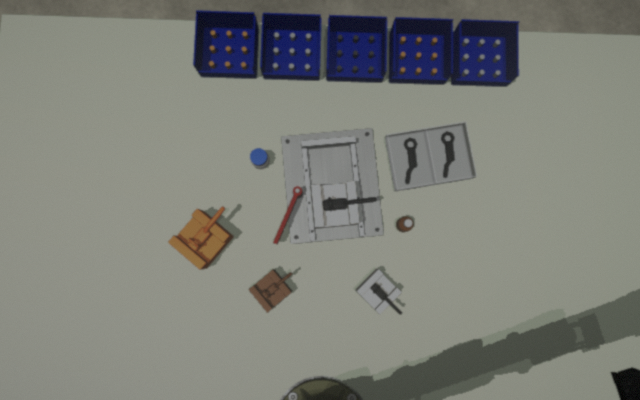

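View pics/s0.png

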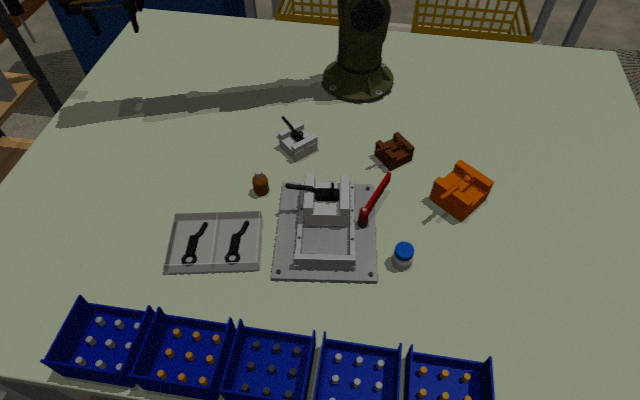

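Run:
```python
from h import *
np.set_printoptions(precision=4,suppress=True)
P=lambda a,b:tri(ray("scene",a),ray("top",b))
print("rear",P([328.3,189.8],[334.3,224.5]))
print("nest",P([328.9,211.6],[331.7,205.1]))
print("fix",P([329.2,227.6],[331,187.5]),onz("top",[331,187.5],0))
print("hinge",P([361.8,215.4],[297.8,192.6]),onz("top",[297.8,192.6],.049))
print("tip",P([389.2,174.1],[276,242.3]),onz("top",[276,242.3],.049))
print("stop",onz("top",[330,146.4],.032))
print("bottle",onz("top",[406.1,222.9],0),"jar",onz("top",[263.1,162.2],0))
# height of other nests
for n in ([375.0, 290.3],[199.9, 238.9],[270.8, 289.6]): print(onz("top",n,0))
for c in("scene","top"):
  c=cams.calibration(c);print(c["fx"],np.linalg.inv(c["extrinsics"])[:3,3])
```

```text
rear [ 0.4802 -0.0182  0.0294]
nest [ 0.5293 -0.0102  0.0074]
fix [ 0.5733 -0.0051  0.0044] [ 0.5742 -0.0078  0.    ]
hinge [0.5538 0.0715 0.0425] [0.5529 0.0728 0.049 ]
tip [0.4325 0.1214 0.0588] [0.4328 0.1206 0.049 ]
stop [ 0.6714 -0.0018  0.032 ]
bottle [ 0.4909 -0.197   0.    ] jar [0.6331 0.1642 0.    ]
[ 0.323  -0.1223  0.    ]
[0.4368 0.3123 0.    ]
[0.3179 0.1331 0.    ]
443.9642668431915 [1.1576 0.0802 0.8698]
485.63112696616366 [0.4111 0.0261 1.2044]
```

The top view shows the fixture around (331,187), with the white nest and its black lever at (335,204). The red gate runs from its hinge at (298,191) to its tip at (276,242). The jar is at (260,157), the bottle at (405,224), and the decoys are at (200,238), (271,289) and (378,290). The scene view agrees with this. Next I'll refine the fixture pose and check it with an overlay.

```bash
cat >> h.py <<'E'
def proj(cam,p,c=None):
    c=c or cams.calibration(cam); q=np.array(c["extrinsics"])@np.append(p,1); 
    return np.array([c["fx"]*q[0]/q[2]+c["cx"],c["fy"]*q[1]/q[2]+c["cy"]])
E
python3 - <<'E'
from h import *
from scipy.optimize import least_squares
np.set_printoptions(precision=4,suppress=True)
im={c:cams.read_camera(c) for c in("top","scene")}
cal={c:cams.calibration(c) for c in im}
m={}
for c in im:
    m[c]=finder.masks_of("fixture",c)[0]["mask"].astype(np.uint8)
W=lambda f,p:[f[0]+np.cos(f[2])*p[0]-np.sin(f[2])*p[1],f[1]+np.sin(f[2])*p[0]+np.cos(f[2])*p[1],p[2]]
cor=[(s*.135,t*.115,.012) for s,t in((1,1),(1,-1),(-1,-1),(-1,1))]
def iou(f,c):
    k=np.zeros((400,640),np.uint8);cv2.fillConvexPoly(k,np.round([np.array(proj(c,W(f,p),cal[c]))*16 for p in cor]).astype(np.int32),1,shift=4)
    return k
# plate colour edges: fit by mask agreement w/ hull of mask
best=None
from scipy.optimize import minimize
H=m["top"]
cnt=max(cv2.findContours(H,cv2.RETR_EXTERNAL,cv2.CHAIN_APPROX_NONE)[0],key=cv2.contourArea)
h=cv2.fillConvexPoly(np.zeros_like(H),cv2.convexHull(cnt),1)
r=minimize(lambda f:np.sum(iou(f,"top")!=h),[.574,-.007,.06],method="Nelder-Mead",options=dict(initial_simplex=[[.574,-.007,.06],[.58,-.007,.06],[.574,0,.06],[.574,-.007,.1]]))
f=r.x;print(f,np.degrees(f[2]),r.fun,H.sum())
out=[]
for c in("top","scene"):
    a=im[c].copy();S=4;b=cv2.resize(a,None,fx=S,fy=S,interpolation=cv2.INTER_CUBIC)
    L=lambda pts,col:cv2.polylines(b,[np.round([(proj(c,W(f,p),cal[c])+.5)*S for p in pts]).astype(np.int32)],True,col,1)
    L(cor,(0,255,0)); L([(.095,.054,.028),(.095,-.054,.028),(-.133,-.054,.028),(-.133,.054,.028)],(255,0,255))
    L([(-.013,.085,.049),(-.013,-.05,.049)],(0,255,255))
    u,v=proj(c,W(f,(0,0,0)),cal[c])*S;u,v=int(u),int(v)
    out.append(b[v-270:v+270,u-200:u+200] if c=="top" else b[v-270:v+270,u-200:u+200])
cv2.imwrite("pics/fit.png",np.hstack(out)[:,:,::-1])
print(get_obs()["tool_rot"],get_obs()["tool_pos"],get_obs()["force"])
E
```

```text
[ 0.6641 -0.0479  0.3483] 19.958074406724254 9438.0 410
[179.9986   0.0021  17.635 ] [ 0.1969 -0.6195  0.2226] [ 0.2521 -0.3356 -0.2245]
```

View pics/fit.png

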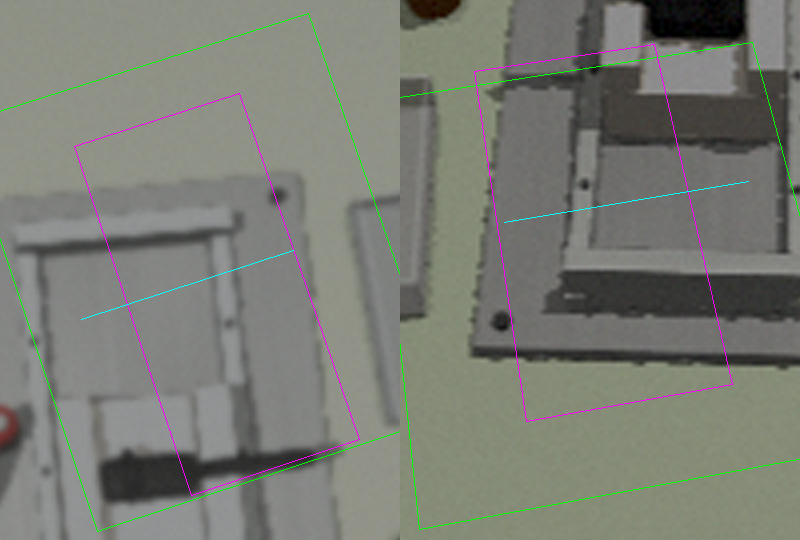

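The network's mask covered only a small part of the fixture, so the overlay misses. I'll crop again and read the plate's corners directly.

Run:
```python
import cv2
a=cv2.imread("pics/t0.png")[120:250,265:395]
b=cv2.resize(a,None,fx=4.6,fy=4.6,interpolation=cv2.INTER_CUBIC)
for i in range(0,130,10):
    k=int(i*4.6); cv2.line(b,(k,0),(k,6 if i%50 else 14),(0,0,255),1); cv2.line(b,(0,k),(6,k),(0,0,255),1)
cv2.imwrite("pics/tz.png",b)
```

```text
(no output)
```

View pics/tz.png

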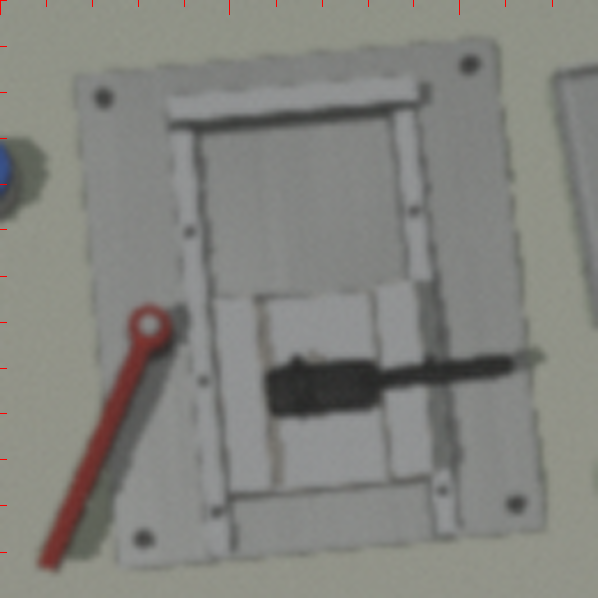

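The crop shows these plate corners, in crop pixels: (75,74), (497,38), (545,531), (118,569). The hinge pin is at (149,325), the gate end at (48,567), and the nest's top corners at (215,298), (417,282), (434,475), (230,493).

Run:
```python
from h import *
np.set_printoptions(precision=4,suppress=True)
w=lambda p,z:onz("top",np.array(p)/4.6+[265,120]-.4,z)[:2]
def rig(model,meas):
    A=np.array(model);B=np.array(meas);a=A-A.mean(0);b=B-B.mean(0)
    za=a[:,0]+1j*a[:,1];zb=b[:,0]+1j*b[:,1];s=np.vdot(za,zb);th=np.angle(s)
    R=np.array([[np.cos(th),-np.sin(th)],[np.sin(th),np.cos(th)]])
    t=B.mean(0)-R@A.mean(0);return t,th,R,abs(s)/np.vdot(za,za).real,B-(A@R.T+t)
t,th,R,s,e=rig([(.135,.115),(.135,-.115),(-.135,-.115),(-.135,.115)],[w(p,.012) for p in((75,74),(497,38),(545,531),(118,569))])
print("fix",t,np.degrees(th),s,e.ravel())
F=lambda p:R.T@(np.array(p)-t)
n,th2,_,s2,e2=rig([(.05,.052),(.05,-.052),(-.05,-.052),(-.05,.052)],[w(p,.082) for p in((215,298),(417,282),(434,475),(230,493))])
print("nest",n,np.degrees(th2),s2,"in fixture",F(n))
hg=w((149,325),.070);tp=w((50,566),.064);print("hinge",hg,F(hg),"tip",tp,F(tp))
d=F(tp)-np.array([-.013,.085]);print("gate a",np.arctan2(-d[0],-d[1]),np.linalg.norm(d))
print("stop",F([.6714,-.0018]),"model hinge world",t+R@[-.013,.085],"rear pt",t+R@(F(n)-[.05,0]),"home rear",t+R@[-.005,0])
```

```text
fix [ 0.5791 -0.0091] 6.70232719645409 0.9981729189917271 [-0.0004  0.0003 -0.0002 -0.0004  0.0002  0.0007  0.0004 -0.0006]
nest [ 0.5255 -0.0158] 6.306394899966366 0.9892476590689115 in fixture [-0.054  -0.0004]
hinge [0.5558 0.074 ] [-0.0134  0.0853] tip [0.4317 0.1206] [-0.1313  0.146 ]
gate a 2.047188958672649 0.13310698333581464
stop [ 0.0925 -0.0035] model hinge world [0.5563 0.0738] rear pt [ 0.4759 -0.0217] home rear [ 0.5741 -0.0097]
```

```bash
python3 -m creep '0.0315 0.0455 0 -10.7 0.05;0.0315 0.0455 0 0 0.05;0.0315 0.0455 0 0 0.05;0.0315 0.0455 0 0 0.05;0.0315 0.0455 0 0 0.05;0.0315 0.0455 0 0 0.05;0.0315 0.0455 0 0 0.05' 10; python3 -m creep '0.004 0.055 0 0 0.05;0.004 0.055 0 0 0.05;0.004 0.055 0 0 0.05;0.004 0.055 0 0 0.05;0.004 0.055 0 0 0.05;0 0 0 0 0.05'; python3 -c "
from h import *
o=get_obs();print(np.round(o['qpos'],1),o['tool_pos'],o['tool_rot'])"
```

```text
time_s: 2.08
tool_pos: [0.4183, -0.2995, 0.223]
tool_rot: [179.9, -0.0, 6.9]
force: [-0.1, -0.4, 0.1]
grip_width: 0.05
grasp_force: 0.0
time_s: 2.82
tool_pos: [0.4377, -0.0213, 0.2232]
tool_rot: [180.0, -0.1, 7.4]
force: [0.6, -0.9, -0.1]
grip_width: 0.0501
grasp_force: 0.0
[ 37.4  -7.7 -34.6 110.1  -4.5  76.2 -78.4] [ 0.43772814 -0.02133016  0.22320377] [ 1.79971261e+02 -7.46749189e-02  7.42680216e+00]
```

```bash
python3 -m creep '0 -0.004 -0.045 0 0.05;0 0 -0.046 0 0.05;0 0 -0.046 0 0.05;0 0 -0.046 0 0.05;0 0 0 0 0.05'; python3 -m creep '0.01 0.0012 0 0 0.05;0.01 0.0012 0 0 0.05;0.008 0.0009 0 0 0.05;0.006 0.0007 0 0 0.05;0.006 0.0007 0 0 0.05;0 0 0 0 0.05'
```

```text
time_s: 3.45
tool_pos: [0.4341, -0.0305, 0.0369]
tool_rot: [-179.8, 0.4, 6.9]
force: [-0.3, 0.6, 0.4]
grip_width: 0.05
grasp_force: 0.0
time_s: 4.2
tool_pos: [0.4759, -0.0257, 0.0396]
tool_rot: [180.0, 0.3, 6.9]
force: [-5.5, -1.0, 3.0]
grip_width: 0.0499
grasp_force: 2.9
```

```bash
python3 -m creep '0.01 0.0014 0 0 0.05;0.01 0.0014 0 0 0.05;0.01 0.0014 0 0 0.05;0.01 0.0014 0 0 0.05;0.01 0.0014 0 0 0.05;0.01 0.0014 0 0 0.05;0.01 0.0014 0 0 0.05;0.006 0.001 0 0 0.05'; python3 -m creep '0.004 0.0005 0 0 0.05;0.004 0.0005 0 0 0.05;0 0 0 0 0.05'
```

```text
time_s: 5.2
tool_pos: [0.5515, -0.0151, 0.0394]
tool_rot: [180.0, 0.3, 6.9]
force: [-9.3, -1.3, 4.8]
grip_width: 0.0504
grasp_force: 4.5
time_s: 5.58
tool_pos: [0.5598, -0.014, 0.0394]
tool_rot: [180.0, 0.3, 6.9]
force: [-5.7, -0.7, 1.3]
grip_width: 0.0501
grasp_force: 2.7
```

```bash
python3 -m creep '0.002 0.0002 0 0 0.05;0.002 0.0002 0 0 0.05;0 0 0 0 0.05'; python3 -m creep '0.002 0.0002 0 0 0.05;0 0 0 0 0.05;0.002 0.0002 0 0 0.05;0 0 0 0 0.05'
```

```text
time_s: 5.95
tool_pos: [0.563, -0.0137, 0.0394]
tool_rot: [180.0, 0.4, 6.9]
force: [-7.2, -1.2, 3.3]
grip_width: 0.0501
grasp_force: 3.9
time_s: 6.45
tool_pos: [0.5628, -0.0137, 0.0394]
tool_rot: [179.9, 0.9, 6.9]
force: [-20.4, -1.6, 15.2]
grip_width: 0.0497
grasp_force: 10.2
```

```bash
python3 -m creep '-0.014 -0.0016 0 0 0.05;-0.02 -0.0023 0 0 0.02;-0.02 -0.0023 0 0 0;0 0 0.04 0 0;0 0 0.04 0 0;0 0 0.03 0 0;0 0 0 0 0'
python3 - <<'E'
from h import *
o=get_obs();print(o["tool_pos"],o["force"],o["qpos"][6])
save("top","t1");a=cv2.imread("pics/t1.png")[120:250,265:395]
cv2.imwrite("pics/tz1.png",cv2.resize(a,None,fx=4.6,fy=4.6,interpolation=cv2.INTER_CUBIC))
save("scene","s1");a=cv2.imread("pics/s1.png")[140:300,230:430]
cv2.imwrite("pics/sz1.png",cv2.resize(a,None,fx=3.5,fy=3.5,interpolation=cv2.INTER_CUBIC))
E
```

```text
time_s: 7.32
tool_pos: [0.518, -0.0189, 0.1528]
tool_rot: [179.9, -0.4, 6.9]
force: [0.6, 0.0, -0.8]
grip_width: 0.0022
grasp_force: 0.0
[ 0.51803882 -0.01891147  0.1528328 ] [ 0.62337048  0.00283631 -0.79194828] -87.81104604640417
```

View pics/sz1.png

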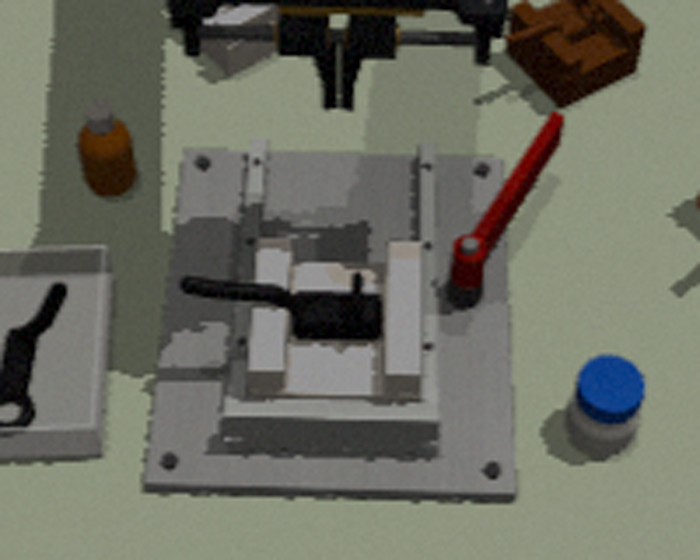

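The block (front face near (330,370) in the crop) sits flush against the stop, the gate is still open, and the bottle and jar haven't moved. Next I'll move round to the gate's far side.

```bash
python3 -m creep '-0.0053 0.0247 0 10.4 0;-0.0053 0.0247 0 10.4 0;-0.0053 0.0247 0 10.4 0;-0.0053 0.0247 0 10.4 0;-0.0053 0.0247 0 10.4 0;-0.0053 0.0247 0 10.4 0;0 0 0 0 0'; python3 -c "
from h import *
o=get_obs();print(np.round(o['qpos'],1))"
```

```text
time_s: 8.3
tool_pos: [0.4823, 0.1313, 0.1485]
tool_rot: [-179.9, -0.0, 69.5]
force: [0.6, 0.2, -0.1]
grip_width: 0.0004
grasp_force: 0.0
[ 28.5   6.8 -49.  108.1   5.4  67.6 -42.9]
```

```bash
python3 -m creep '0 0 -0.035 0 0;0 0 -0.035 0 0;0 0 -0.03 0 0;0 0 0 0 0'
python3 - <<'E'
from h import *
th=np.radians(6.7);R=np.array([[np.cos(th),-np.sin(th)],[np.sin(th),np.cos(th)]])
c=lambda a:np.array([.5563,.0738])+R@(.085*np.array([-np.sin(a),-np.cos(a)])+.0145*np.array([-np.cos(a),np.sin(a)]))
o=get_obs();p=o["tool_pos"][:2];print(p,o["tool_pos"][2],o["force"])
A=np.linspace(2.05,0,16)
for i,a in enumerate(A):
    q=c(a);print(round(a,2),np.round(q-p,4),round(np.degrees(A[1]-A[0])*-1*(i>0),1));p=q
E
```

```text
time_s: 8.8
tool_pos: [0.4813, 0.1276, 0.0469]
tool_rot: [-179.7, 0.2, 69.2]
force: [-0.0, -0.4, 0.1]
grip_width: 0.0004
grasp_force: 0.0
[0.48126825 0.12756896] 0.04687973509311287 [-0.01486975 -0.38551318  0.0584199 ]
2.05 [ 0.0007 -0.0101] 0.0
1.91 [-0.0053 -0.0105] 7.8
1.78 [-0.0038 -0.0112] 7.8
1.64 [-0.0022 -0.0116] 7.8
1.5 [-0.0006 -0.0118] 7.8
1.37 [ 0.001  -0.0117] 7.8
1.23 [ 0.0026 -0.0115] 7.8
1.09 [ 0.0041 -0.011 ] 7.8
0.96 [ 0.0056 -0.0104] 7.8
0.82 [ 0.0069 -0.0095] 7.8
0.68 [ 0.0082 -0.0085] 7.8
0.55 [ 0.0093 -0.0073] 7.8
0.41 [ 0.0102 -0.006 ] 7.8
0.27 [ 0.0109 -0.0045] 7.8
0.14 [ 0.0114 -0.003 ] 7.8
0.0 [ 0.0117 -0.0014] 7.8
```

```bash
python3 -m creep '0.0007 -0.01 0 0 0;-0.0053 -0.0105 0 7.8 0;-0.0038 -0.0112 0 7.8 0;-0.0022 -0.0116 0 7.8 0;-0.0006 -0.0118 0 7.8 0;0.001 -0.0117 0 7.8 0;0.0026 -0.0115 0 7.8 0;0.0041 -0.011 0 7.8 0'; python3 -c "
from h import *
o=get_obs();print(np.round(o['qpos'],1))
p=finder.tip_of
save('top','t2')
for n in('gate_tip','gate_hinge'): print(n,[(np.round(r['xy'],1),onz('top',r['xy'],.049)[:2],round(r['p'],2)) for r in p(n,'top')][:2])"
```

```text
time_s: 9.8
tool_pos: [0.481, 0.0388, 0.0511]
tool_rot: [179.9, 0.1, 124.1]
force: [0.0, 2.0, -0.6]
grip_width: 0.0003
grasp_force: 0.6
[ 41.9  13.6 -53.8 115.9  13.3  56.5  15.7]
gate_tip []
gate_hinge []
```

```bash
python3 -m creep '0.0056 -0.0104 0 7.8 0;0.0069 -0.0095 0 7.8 0;0.0082 -0.0085 0 7.8 0;0.0093 -0.0073 0 7.8 0;0.0102 -0.006 0 7.8 0;0.0109 -0.0045 0 7.8 0;0 0 0 0 0'; python3 -m creep '0.0057 -0.0015 0 4 0;0.0057 -0.0015 0 4 0;0.005 -0.0007 0 4 0;0.004 -0.0004 0 4 0;0 0 0 0 0'
```

```text
time_s: 10.82
tool_pos: [0.532, -0.0064, 0.0501]
tool_rot: [180.0, 0.1, 170.5]
force: [-0.2, -0.0, 0.3]
grip_width: 0.0004
grasp_force: 0.0
time_s: 11.45
tool_pos: [0.5498, -0.0102, 0.0496]
tool_rot: [-180.0, -0.2, -173.5]
force: [-4.7, 0.1, 2.3]
grip_width: 0.0007
grasp_force: 2.6
```

```bash
python3 -m creep '0.002 0.0002 0 0 0;0.002 0.0002 0 0 0;0 0 0 0 0'; python3 -m creep '0.002 0.0002 0 0 0;0.001 0.0001 0 0 0;0 0 0 0 0;0 0 0 0 0'
```

```text
time_s: 11.82
tool_pos: [0.55, -0.0102, 0.0493]
tool_rot: [-179.9, -0.7, -173.5]
force: [-16.8, -2.4, 13.5]
grip_width: 0.0005
grasp_force: 8.1
time_s: 12.32
tool_pos: [0.5501, -0.0102, 0.0491]
tool_rot: [-179.8, -1.1, -173.5]
force: [-23.8, -2.3, 20.7]
grip_width: 0.0002
grasp_force: 12.0
```

Firm stop: the tool no longer advances and the force has risen to 24 N. I'll back off, lift and check.

```bash
python3 -m creep '-0.013 -0.0015 0 0 0;-0.02 -0.0023 0 0 0;-0.02 -0.0023 0 0 0;0 0 0.06 0 0;-0.02 0 0.06 0 0;-0.02 0 0.05 0 0;-0.02 0 0 0 0;0 0 0 0 0'
python3 - <<'E'
from h import *
o=get_obs();print(o["tool_pos"],o["force"],o["time_s"])
save("top","t3");a=cv2.imread("pics/t3.png")[120:250,265:395]
save("scene","s3");b=cv2.imread("pics/s3.png")[150:290,240:420]
k=lambda a:cv2.resize(a,(400,400*a.shape[0]//a.shape[1]),interpolation=cv2.INTER_CUBIC)[:311]
a=cv2.resize(a,(400,400),interpolation=cv2.INTER_CUBIC);b=cv2.resize(b,(400,311),interpolation=cv2.INTER_CUBIC)
cv2.imwrite("pics/end.png",np.hstack([a,np.vstack([b,np.zeros((89,400,3),np.uint8)])]))
E
```

```text
time_s: 13.32
tool_pos: [0.4468, -0.0178, 0.2157]
tool_rot: [-179.5, 0.0, -173.6]
force: [0.5, -0.4, -0.1]
grip_width: 0.0008
grasp_force: 0.0
[ 0.44681662 -0.01780366  0.21568168] [ 0.4769232  -0.41007077 -0.07553626] 13.325
```

View pics/end.png

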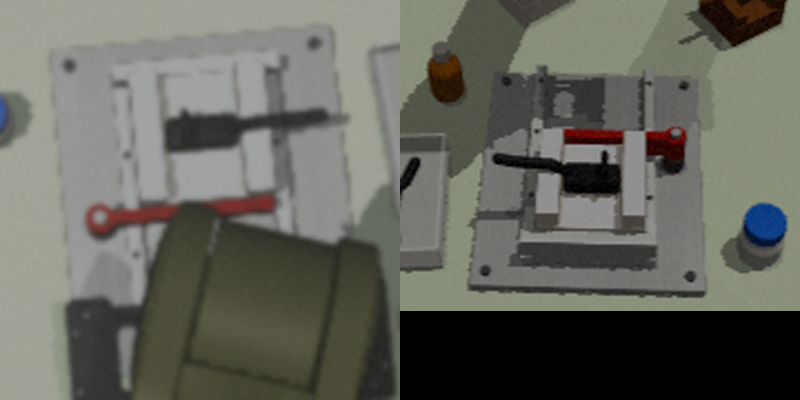

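The left panel (top view) shows the gate bar from (99,220) to (272,203). It is parallel to the plate edge within about 1° and lies straight behind the block. The right panel (scene view) shows the block against the stop, and the bottle and jar unmoved.

```bash
python3 -c "
from cell import ticket; print(ticket.sign_off())"
```

```text
the job is handed in; nothing more can be done
None
```

The nest block is home against the end stop and the red gate is shut behind it; the last images confirmed both to within what they can resolve, and I handed the job in at about 13.4 s of the 56 s allowed, with no verdict returned.

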